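# Slide the tall sauce bottle aside and spring open the rice bucket

### The job

The tall sauce bottle stands in the way, right in front of the rice bucket's latch. Without gripping or lifting it, push the bottle with your fingers so that it slides along the planks, upright and without tipping, until it stands close beside the glass pitcher, with a gap narrower than three fingers (50 mm) between the two; then press the latch pad down with a fingertip so that the lid springs fully open, and take your hand away. Leave the pitcher, the clay grill plate, the bowl and the spoon where they are.

Things in the scene. Friction and masses are not known exactly. Their poses are not given: they have to be found in the camera images.
- bottle: Tall closed amber glass bottle with a paper band and steel cap, loose, 25 to 40 mm in front of the latch pad's tip. 272 mm tall, about 0.6 kg. Straight cylinder 66 mm in diameter up to 145 mm, then narrows to a 29 mm neck (cap 32 mm). Pushed lower than about 45 mm above the planks it slides (friction about 0.6), pushed higher it tips. Origin: centre of its underside, z up; its yaw means nothing.
- pitcher: Clear glass water pitcher, loose, 210 mm tall, 1.2 kg, round, greatest diameter 112 mm (30 to 110 mm up), rim 100 mm. Its loop handle reaches out along its own +x to 100 mm from its axis (roughly towards the robot). It stands left or right of the bucket's front, the grill plate on the other side. Origin: centre of its underside, z up. Must not be shifted.
- bucket: Insulated plastic rice bucket, full and heavy, does not move: round, 117 mm radius at the rim, 186 mm to the rim, 231 mm to the top of its domed lid. Origin: centre of its underside, z up. Its own -x is the front with the latch (roughly towards the robot); the lid's hinge is at the back, +x, so the lid swings up and away.
- latch_pad (a point): Middle of the top face of the latch's thumb pad, 167 mm above the planks, 159 mm from the bucket's axis along its -x. The pad is a level grey tongue 44 mm wide (along the bucket's y), from 130 to 173 mm from that axis, 6 mm thick, with a 3 mm lip at its outer edge. A strap 26 mm wide stands up 124 to 130 mm from the axis, to 206 mm height, and hooks over the lid's lug.
- latch (a joint): Turn of the latch about its level pivot, rad: 0 at rest, 0.26 with the pad pressed fully down. Sprung back to 0. Press the pad straight down at latch_pad: about 3 N starts it, about 5 N frees the lid (0.15 rad, pad 6 mm down), 6 N is the full stop (10 mm down).
- lid_edge (a point): Point on the lid's front rim, 202 mm above the planks when shut. Its axes turn with the lid: shut, z points up; fully open (1.75 rad, hinge at the bucket's back) the rim is about 420 mm up. A spring swings the lid open by itself in about 2 s once the latch is pressed. Its front edge rises straight up at first, so a hand over the lid's rim stops it until it is taken away.
- grill_plate: Small round clay grill plate with dark ridges, loose, 176 mm in diameter, 28 mm high. Origin at the centre of its underside. Must not be shifted.
- bowl: White enamel bowl, loose, 156 mm across the rim, 62 mm high, beyond the pitcher or the grill plate, beside the bucket. Origin at the centre of its underside. Must not be shifted.
- spoon: Steel serving spoon 270 mm long lying on the planks beside the bucket on the side away from the bowl. Its length lies along its own x, handle to -x. Origin at the middle of its length, on the planks. Must not be shifted.
Not all that is in view belongs to the job. Several things look just like the pitcher: the one meant starts farthest to the robot's left.

How it is judged:
On the way, in this order (a step that is already met when the one before it is completed fails the run):
1. the bottle stands upright and at rest beside the pitcher, less than 50 mm between them, the lid still shut (horizontal distance between bottle and pitcher below 0.141 m and angle between each of bottle, lid_edge's own z axis and vertical below 0.05 rad and linear speed of bottle below 0.02 m/s), for 0.2 s.
2. the pressed latch has let the lid spring open (angle between lid_edge's own z axis and vertical above 1.5 rad), for 0.2 s.
At the end, for the whole second after the job is handed in: The lid is open (over 1.5 rad) and the latch back at rest; the bottle stands upright on the planks, at rest, less than 50 mm from the pitcher's side (axes under 141 mm apart); pitcher, grill plate, bowl and spoon are within 20 mm of where they stood (angle between lid_edge's own z axis and vertical above 1.5 rad and value of joint latch below 0.05 rad and horizontal distance between bottle and pitcher below 0.141 m and angle between bottle's own z axis and vertical below 0.05 rad and height (world z) of bottle below 0.004 m and linear speed of bottle below 0.02 m/s and distance of each of pitcher, grill_plate, bowl, spoon from where it was at the start of the episode below 0.02 m); the robot touches nothing.
It fails at once if the bottle tips or rocks (leans more than about 10 degrees) (angle between bottle's own z axis and vertical above 0.18 rad).
It fails at once if the bottle is lifted off the planks (height (world z) of bottle above 0.012 m).
It fails at once if the bottle is taken between the fingers (horizontal distance between the grasp point and bottle below 0.01 m and contact force between the fingers and bottle above 0.5 N).
It fails at once if the pitcher is shifted or tipped (distance of pitcher from where it was at the start of the episode above 0.02 m or angle between pitcher's own z axis and vertical above 0.15 rad).
It fails at once if the grill plate, bowl or spoon is shifted (distance of any of grill_plate, bowl, spoon from where it was at the start of the episode above 0.02 m).
It also fails if it takes over 67 s, if anything falls off the work surface, if the arm or the gripper's body presses on something with over 40 N, if the wrist force passes 120 N, or if a joint passes its speed limit or range.

### The arm

A 7-joint arm with a two-finger parallel gripper is mounted at the origin on the work surface. World frame = base frame: x ahead of the robot, y to its left, z up, the work surface at z = 0. Lengths are in m, angles in rad, forces in N, time in s.
With the tool pointing down it reaches from about 0.425 to 0.925 m from the base axis. Payload 6.8 kg.
Tool frame: the origin (TCP) lies at the very end of the fingers, on their centre line; the grasp point (between the pads) lies bot.hold_point_z behind it (bot.hold_point_z is the distance from the TCP to the grasp point, in m); x points along the fingers, z is the direction in which the jaws open and shut, and the axes are right-handed (so a half turn about x gives the same grasp; the last joint's range is limited). The gripper opens to 85 mm and grips with 20 to 120 N. Pads are 22 mm wide; open, the fingers measure 114 mm over their backs; the gripper's body (76 mm by 85 mm) begins 54 mm behind the grasp point. The pads swing forward as they close: fully open they stand 13 mm farther back than shut.
Start: joints at [1.063, 0.477, 0.022, 1.555, -0.011, 1.109, -0.083], TCP at [0.263, -0.622, 0.231] pointing down, gripper open.
Joint ranges: [-2.96, 2.96], [-0.34, 2.1], [-1.41, 1.46], [0.24, 2.44], [-1.37, 4.51], [0.17, 1.92], [-2.96, 2.96]. Speed limits (rad/s): [2.39, 2.39, 3.14, 3.14, 3.14, 3.14, 3.14].

### API

Orientations are given as a unit quaternion [w, x, y, z].
In Python, from station import bot gives the robot as it stands.
- The arm moves only by the tool drive_tool, never from a script. Its arguments are lists of equal length, an entry for each row: "slide": the shift along the world's x, y, z in mm, a list of three; "turn": the turn, a rotation vector about the world's x, y, z in rad, a list of three; "gripper": the opening, from 0 (shut) to 1 (fully open). A call has 1 to 10 rows; each row is the pose to reach, as a shift and turn from the pose measured when the call began; what a row does not reach only later rows make up. A row lasts 1/10 s, in which the tool goes at most 50 mm and 8.59 degrees, less where a joint would pass 70% of its speed; a pose out of reach is approached as far as the arm can. A call with a gripper value outside its range is refused whole. The fingers move at their own pace and stop on an object; "squeeze" is the grip in N (left out, the last holds). Time passes only in rows, so rows that repeat a pose let the fingers close. It gives the time, the measured TCP pose, the force and the opening at its end, in the units of the state.
- bot.get_obs(): the state, without advancing time (a new reading comes with each control period).
- bot.read_camera(name): name is "side" or "top" or "wrist"; returns a dict with "color" (384x512x3 uint8, red, green, blue), "fovy" (degrees; the focal length in pixels is half the picture's height over the tangent of half this angle, whatever the lens; pixels are square), "cx", "cy" (the principal point, pixels), "dist_coeffs" ([k1, k2, p1, p2, k3] as OpenCV has them; the pictures are not rectified), "R" (3x3) and "t" (3): a world point X has camera coordinates R X + t. Camera axes: x right, y down, z forward; pixel columns grow to the right and rows downward; lengths in m; the calibration is good to about 2 mm. A picture is of the moment at which its call begins. There is no depth.
- bot.hand_in(): hands the job in, once; it reports no verdict.
The state is a dict: "t": time; "q": joint angles; "joint_vel": joint speeds; "joint_torque": joint torques, N m; "eef_pos": TCP position; "tool_rot": TCP orientation; "contact_force": force on the tool from outside, world axes, zero at the start; "torque": the same for the moment, N m; "gripper_width": opening from 0.0 (shut) to 1.0 (fully open).
Only numpy, scipy, OpenCV 4.12 (cv2) and the standard library are available. Lean on these libraries where they do the work, as an engineer would, in place of code of your own. Each camera call takes 0.05 s, during which the arm holds its last target.

## Working session

There is one attempt and no reset: what is moved stays moved. The work goes in short steps, Python scripts to look and compute and a tool call to move; the robot and the scene stay as the last step left them, time stands still between calls to the robot, and variables do not carry over. Pictures are saved under pics/ and viewed, and the job is handed in when it is done.

Besides the shell and the picture viewer there is one more tool, called as a command line: name --argument value ..., lists and objects as JSON in quotes. drive_tool: Moves the arm, as the interface text tells. Its arguments: {"type":"object","properties":{"slide":{"type":"array"},"turn":{"type":"array"},"gripper":{"type":"array"},"squeeze":{"type":"number"}},"required":["slide","turn","gripper"]}

```bash
ls; mkdir -p pics; cat > h.py <<'E'
import numpy as np, cv2, pickle
from station import bot
def grab(n,tag):
    c=bot.read_camera(n); pickle.dump(c,open(f'pics/{tag}.pkl','wb')); cv2.imwrite(f'pics/{tag}.png',cv2.cvtColor(c['color'],cv2.COLOR_RGB2BGR)); return c
def K(c):
    f=c['color'].shape[0]/2/np.tan(np.radians(c['fovy'])/2); return np.array([[f,0,c['cx']],[0,f,c['cy']],[0,0,1.]])
def ray(c,u,v):
    p=cv2.undistortPoints(np.array([[[u,v]]],float),K(c),np.array(c['dist_coeffs'],float))[0,0]
    R=np.array(c['R']);t=np.array(c['t']); return -R.T@t, R.T@np.array([p[0],p[1],1])
def onz(c,u,v,z):
    o,d=ray(c,u,v); return o+d*(z-o[2])/d[2]
def proj(c,X):
    R=np.array(c['R']);t=np.array(c['t'],float)
    return cv2.projectPoints(np.atleast_2d(np.array(X,float)),cv2.Rodrigues(R)[0],t,K(c),np.array(c['dist_coeffs'],float))[0][:,0]
def ld(tag): return pickle.load(open(f'pics/{tag}.pkl','rb'))
E
python3 - <<'E'
from h import *
o=bot.get_obs()
for k,v in o.items(): print(k,np.round(v,3))
print(bot.hold_point_z)
for n in('side','top','wrist'):
    c=grab(n,n+'0'); print(n,c['fovy'],np.round(c['R'],3).tolist(),np.round(-np.array(c['R']).T@c['t'],3),c['dist_coeffs'])
E
```

```text
pics
t 0.0
q [ 1.063  0.478  0.022  1.556 -0.011  1.109 -0.083]
joint_vel [ 0.    -0.     0.001 -0.001  0.    -0.     0.   ]
joint_torque [-0.0000e+00 -5.9645e+01  1.6080e+00 -2.8119e+01  1.3000e-02  9.0000e-03
  0.0000e+00]
eef_pos [ 0.262 -0.621  0.23 ]
tool_rot [ 0.589  0.391  0.59  -0.39 ]
contact_force [ 0.557 -0.039  0.238]
torque [-0.006 -0.023  0.009]
gripper_width 0.998
0.0187
side 55.06802172581798 [[-0.828, -0.561, 0.005], [-0.483, 0.709, -0.515], [0.285, -0.428, -0.857]] [0.226 0.377 0.929] [0.00843021 0.         0.         0.         0.        ]
top 56.842256821527386 [[-0.008, -0.999, -0.033], [-0.995, 0.011, -0.1], [0.101, 0.032, -0.994]] [ 0.403 -0.013  1.04 ] [-0.04381471  0.          0.          0.          0.        ]
wrist 58.25967661962643 [[0.389, -0.921, -0.003], [-0.87, -0.368, 0.329], [-0.304, -0.125, -0.944]] [ 0.341 -0.59   0.374] [0.03235411 0.         0.         0.         0.        ]
```

View pics/side0.png

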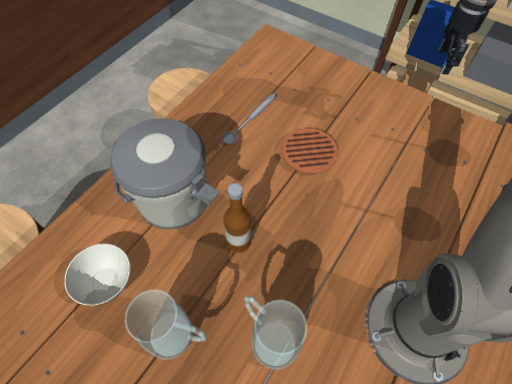

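View pics/top0.png

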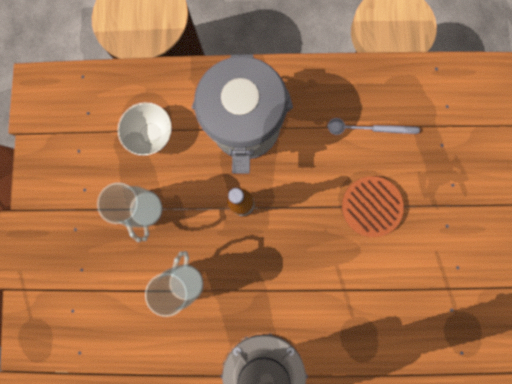

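View pics/wrist0.png

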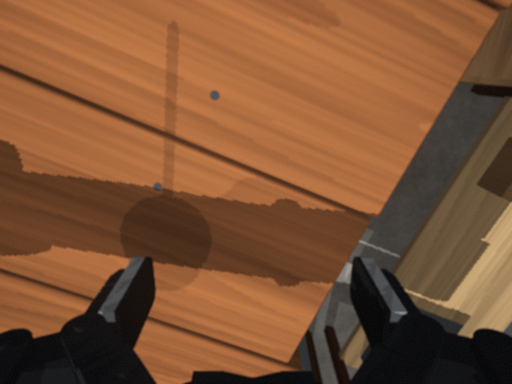

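```bash
python3 - <<'E'
from h import *
t=cv2.imread('pics/top0.png'); s=cv2.imread('pics/side0.png')
cv2.imwrite('pics/tc.png',cv2.resize(t[140:330,80:280],None,fx=3.9,fy=3.1*1.0,interpolation=cv2.INTER_CUBIC)[:590]) if 0 else cv2.imwrite('pics/tc.png',cv2.resize(t[140:330,80:280],None,fx=3,fy=3,interpolation=cv2.INTER_CUBIC))
cv2.imwrite('pics/sc.png',cv2.resize(s[170:370,110:320],None,fx=3,fy=3,interpolation=cv2.INTER_CUBIC))
E
```

```text
(no output)
```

View pics/tc.png

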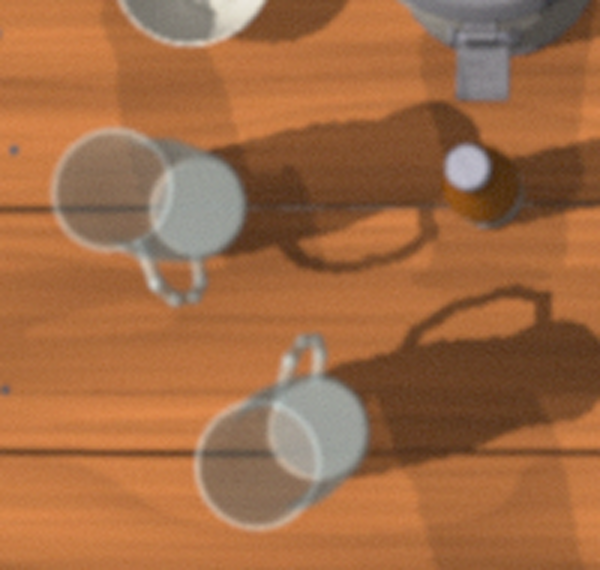

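View pics/sc.png

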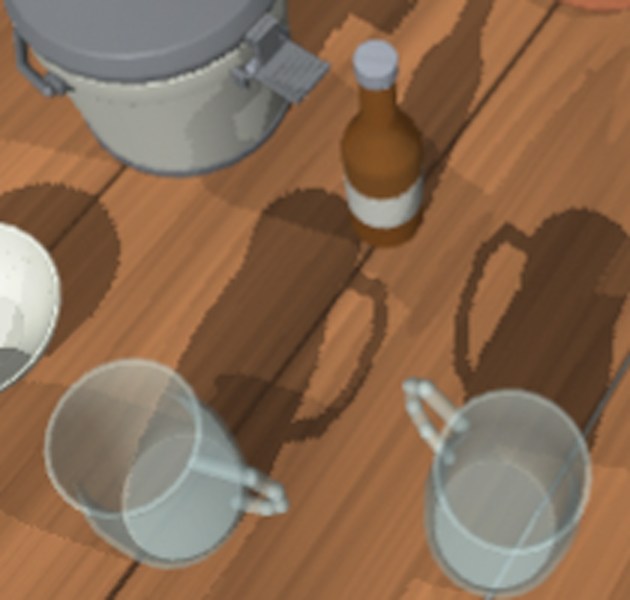

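```bash
python3 - <<'E'
from h import *
c=ld('top0'); s=ld('side0')
T=lambda u,v:(80+(u-1)/3,140+(v-1)/3)
S=lambda u,v:(110+(u-1)/3,170+(v-1)/3)
print('pit rim top',onz(c,*T(113,190),.21),'base',onz(c,*T(198,206),.005))
print('pit rim side',onz(s,*S(124,439),.21),'base',onz(s,*S(183,498),.005))
print('decoy rim',onz(c,*T(260,466),.21))
print('cap',onz(c,*T(467,167),.272),onz(s,*S(376,57),.272))
# rim ellipse sizes
for p in[(53,190),(173,190),(113,129),(113,250)]: print(' rimpt',onz(c,*T(*p),.21))
for p in [(457,99),(509,99),(483,99),(483,50)]: print('pad top',onz(c,*T(*p),.167))
# pad in side: tip corners
for p in [(328,66),(292,103),(260,75)]: print('pad side',onz(s,*S(*p),.167))
# masks
hsv=cv2.cvtColor(c['color'],cv2.COLOR_RGB2HSV)
# bucket lid outer: white disc centre
print('lid disc',onz(c,240,96,.231), 'side',onz(s,156,149,.231))
print('grill',onz(c,373,206,.028),onz(s,310,150,.028)); print('bowl',onz(c,144,128,.062))
print('spoon',onz(c,336,128,.01),onz(c,419,130,.01))
E
```

```text
pit rim top [0.47892673 0.34535412 0.21      ] base [0.48099975 0.34705715 0.005     ]
pit rim side [0.47786921 0.34564833 0.21      ] base [0.47974418 0.34459771 0.005     ]
decoy rim [0.26316178 0.2228335  0.21      ]
cap [0.48735491 0.05591324 0.272     ] [0.48781708 0.05293196 0.272     ]
 rimpt [0.4794201  0.39486776 0.21      ]
 rimpt [0.47843481 0.29632841 0.21      ]
 rimpt [0.52815891 0.34697528 0.21      ]
 rimpt [0.43105613 0.34387489 0.21      ]
pad top [0.55603    0.07360943 0.167     ]
pad top [0.5554405  0.03023121 0.167     ]
pad top [0.55573328 0.0518997  0.167     ]
pad top [0.59727064 0.05177576 0.167     ]
pad side [0.55671512 0.03010313 0.167     ]
pad side [0.55958801 0.07395427 0.167     ]
pad side [0.59690585 0.06784264 0.167     ]
lid disc [0.72911384 0.04822967 0.231     ] side [0.72558584 0.0478157  0.231     ]
grill [ 0.4793848  -0.31449536  0.028     ] [ 0.47537799 -0.3131849   0.028     ]
bowl [0.70843912 0.33823713 0.062     ]
spoon [ 0.71404479 -0.22027809  0.01      ] [ 0.70515809 -0.46622135  0.01      ]
```

```bash
cat >> h.py <<'E'
from scipy.spatial.transform import Rotation as Ro
def rot(o): 
    q=o['tool_rot']; return Ro.from_quat([q[1],q[2],q[3],q[0]])
def plan(xyz,Rm):
    """shift mm and rotvec to goal"""
    o=bot.get_obs(); R=rot(o)
    print('t',round(o['t'],2),'pos',np.round(o['eef_pos'],4),'F',np.round(o['contact_force'],1),'grip',round(o['gripper_width'],3))
    print('slide',np.round((np.array(xyz)-o['eef_pos'])*1000,1),'turn',np.round((Ro.from_matrix(Rm)*R.inv()).as_rotvec(),4))
def down(zaxis,ax,th):
    x=np.array([0,0,-1.]);z=np.array(zaxis,float);y=np.cross(z,x)
    return Ro.from_rotvec(np.array(ax)*th).as_matrix()@np.c_[x,y,z]
E
python3 - <<'E'
from h import *
o=bot.get_obs();print(rot(o).as_matrix().round(3))
for s in (1,-1):
    plan([.4875,-.10,.23],down([s,0,0],[1,0,0],0)); plan([.4875,-.10,.20],down([s,0,0],[1,0,0],.7))
E
```

```text
[[-0.001  0.921  0.389]
 [ 0.001  0.389 -0.921]
 [-1.    -0.    -0.001]]
t 0.15 pos [ 0.2625 -0.6214  0.2306] F [ 0.4  0.1 -0.3] grip 1.005
slide [225.  521.4  -0.6] turn [-7.000e-04 -1.300e-03  1.171e+00]
t 0.15 pos [ 0.2625 -0.6214  0.2306] F [ 0.4  0.1 -0.3] grip 1.005
slide [225.  521.4 -30.6] turn [ 0.6162 -0.4102  1.12  ]
t 0.15 pos [ 0.2625 -0.6214  0.2306] F [ 0.4  0.1 -0.3] grip 1.005
slide [225.  521.4  -0.6] turn [-1.4000e-03  8.0000e-04 -1.9706e+00]
t 0.15 pos [ 0.2625 -0.6214  0.2306] F [ 0.4  0.1 -0.3] grip 1.005
slide [225.  521.4 -30.6] turn [ 0.4531  0.6862 -1.8773]
```

drive_tool --slide '[[22,45,10],[45,90,20],[67,135,30],[90,180,30],[112,225,30],[135,270,30],[157,315,30],[180,360,30],[202,405,30],[225,450,30]]' --turn '[[0,0,0.12],[0,0,0.24],[0,0,0.36],[0,0,0.48],[0,0,0.6],[0,0,0.72],[0,0,0.84],[0,0,0.96],[0,0,1.08],[0,0,1.17]]' --gripper '[0.5,0.5,0.5,0.5,0.5,0.5,0.5,0.5,0.5,0.5]'

```text
t: 1.15
eef_pos: [0.4851, -0.175, 0.2606]
tool_rot: [0.707, -0.001, 0.708, 0.001]
contact_force: [1.1, -0.9, -1.1]
gripper_width: 0.499
```

```bash
python3 - <<'E'
from h import *
plan([.4875,-.10,.20],down([1,0,0],[1,0,0],.7)); print(bot.get_obs()['q'].__repr__())
E
```

```text
t 1.15 pos [ 0.4851 -0.175   0.2606] F [ 1.1 -0.9 -1.1] grip 0.499
slide [  2.4  75.  -60.6] turn [ 7.004e-01 -1.000e-04 -3.600e-03]
array([ 0.59198097,  0.21632929, -0.42319577,  1.87348266,  0.10119934,
        1.07373188,  0.13229345])
```

Now tilt so the fingertips lead, in the free space.

drive_tool --slide '[[2,0,0],[2,10,0],[2,20,-10],[2,30,-20],[2,40,-30],[2,55,-40],[2,55,-50],[2,55,-60],[2,55,-60],[2,55,-60]]' --turn '[[0.1,0,0],[0.2,0,0],[0.3,0,0],[0.4,0,0],[0.5,0,0],[0.6,0,0],[0.7,0,0],[0.7,0,0],[0.7,0,0],[0.7,0,0]]' --gripper '[0.5,0.5,0.5,0.5,0.5,0.5,0.5,0.5,0.5,0.5]'

```text
t: 2.15
eef_pos: [0.4874, -0.1193, 0.2012]
tool_rot: [0.664, 0.24, 0.664, 0.244]
contact_force: [-0.3, -0.7, 0.7]
gripper_width: 0.498
```

```bash
python3 - <<'E'
from h import *
plan([.4875,-.06,.022],down([1,0,0],[1,0,0],.7)); print(np.round(bot.get_obs()['q'],2))
c=grab('wrist','w1'); c=grab('side','s1')
E
```

```text
t 2.15 pos [ 0.4874 -0.1193  0.2012] F [-0.3 -0.7  0.7] grip 0.498
slide [ 1.000e-01  5.930e+01 -1.792e+02] turn [ 0.002   0.0017 -0.0047]
[ 0.87  0.51 -0.5   1.83 -0.44  1.18  0.63]
```

View pics/s1.png

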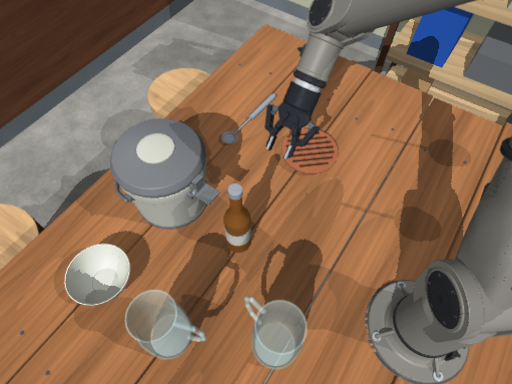

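View pics/w1.png

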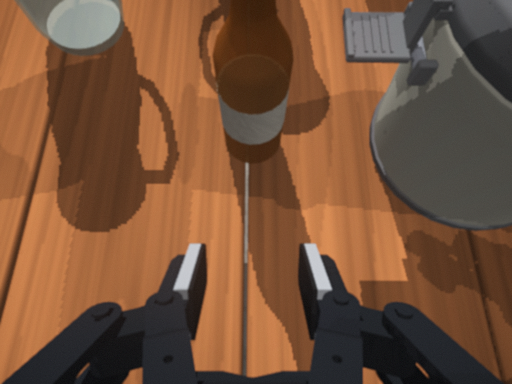

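drive_tool --slide '[[0,10,-30],[0,20,-60],[0,30,-90],[0,40,-120],[0,50,-145],[0,60,-165],[0,60,-175],[0,60,-179],[0,60,-179],[0,60,-179]]' --turn '[[0,0,0],[0,0,0],[0,0,0],[0,0,0],[0,0,0],[0,0,0],[0,0,0],[0,0,0],[0,0,0],[0,0,0]]' --gripper '[0.5,0.5,0.5,0.5,0.5,0.5,0.5,0.5,0.5,0.5]'

```text
t: 3.25
eef_pos: [0.4885, -0.0602, 0.0236]
tool_rot: [0.666, 0.239, 0.664, 0.243]
contact_force: [-0.8, -0.7, 1.1]
gripper_width: 0.494
```

```bash
python3 - <<'E'
from h import *
plan([.4875,.01,.022],down([1,0,0],[1,0,0],.7)); print(np.round(bot.get_obs()['q'],2))
c=grab('wrist','w2'); c=grab('side','s2')
E
```

```text
t 3.25 pos [ 0.4885 -0.0602  0.0236] F [-0.8 -0.7  1.1] grip 0.494
slide [-1.  70.2 -1.6] turn [ 0.0038  0.0046 -0.0043]
[ 0.78  0.76 -0.5   1.96 -0.44  0.8   0.72]
```

View pics/s2.png

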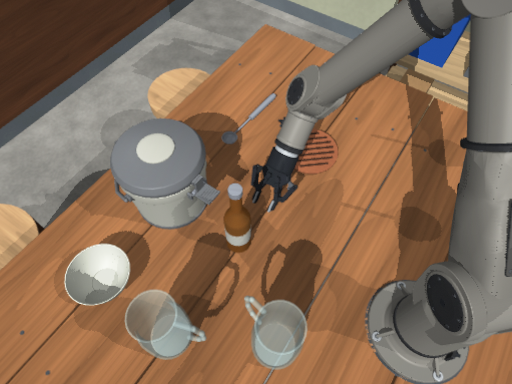

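View pics/w2.png

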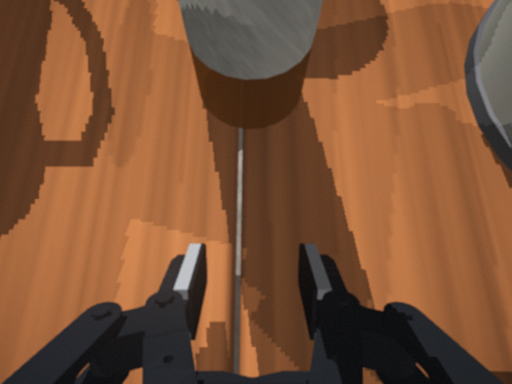

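drive_tool --slide '[[0,10,-1],[0,22,-1],[0,34,-1],[-1,44,-1],[-1,52,-1],[-1,58,-1],[-1,62,-1],[-1,66,-1],[-1,70,-1],[-1,74,-1]]' --turn '[[0,0,0],[0,0,0],[0,0,0],[0,0,0],[0,0,0],[0,0,0],[0,0,0],[0,0,0],[0,0,0],[0,0,0]]' --gripper '[0.5,0.5,0.5,0.5,0.5,0.5,0.5,0.5,0.5,0.5]'

```text
t: 4.35
eef_pos: [0.4875, 0.014, 0.0225]
tool_rot: [0.666, 0.239, 0.664, 0.243]
contact_force: [-0.0, -1.0, 0.1]
gripper_width: 0.5
```

drive_tool --slide '[[0,4,0],[0,8,0],[0,12,0],[0,16,0],[0,20,0],[0,24,0],[0,28,0],[0,32,0],[0,36,0],[0,40,0]]' --turn '[[0,0,0],[0,0,0],[0,0,0],[0,0,0],[0,0,0],[0,0,0],[0,0,0],[0,0,0],[0,0,0],[0,0,0]]' --gripper '[0.5,0.5,0.5,0.5,0.5,0.5,0.5,0.5,0.5,0.5]'

```text
t: 5.35
eef_pos: [0.4874, 0.0544, 0.0225]
tool_rot: [0.666, 0.239, 0.664, 0.243]
contact_force: [0.2, -3.3, 1.2]
gripper_width: 0.503
```

```bash
python3 - <<'E'
from h import *
plan([.486,.195,.022],down([1,0,0],[1,0,0],.7)); print(np.round(bot.get_obs()['q'],2))
c=grab('wrist','w3'); c=grab('side','s3'); 
E
```

```text
t 5.35 pos [0.4874 0.0544 0.0225] F [ 0.2 -3.3  1.2] grip 0.503
slide [ -1.4 140.6  -0.5] turn [ 0.0038  0.0043 -0.0041]
[ 0.65  0.74 -0.59  2.07 -0.53  0.62  0.64]
```

View pics/s3.png

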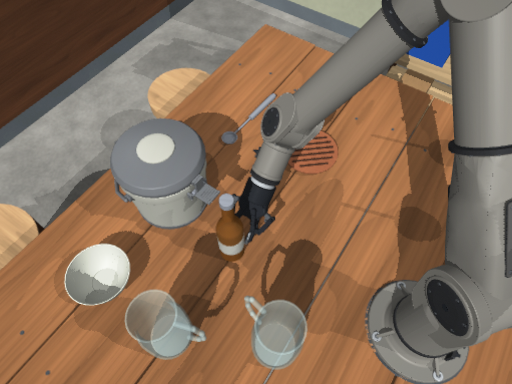

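View pics/w3.png

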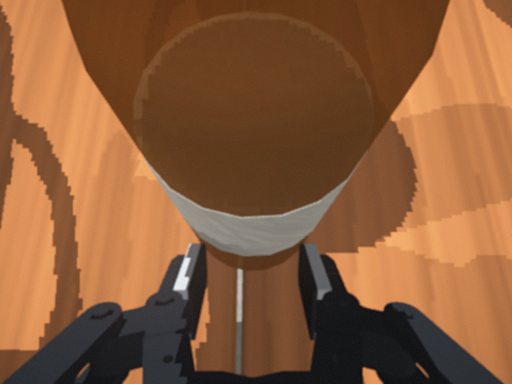

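drive_tool --slide '[[0,5,0],[0,10,0],[0,15,0],[0,20,0],[0,25,0],[0,30,0],[0,35,0],[0,40,0],[0,45,0],[0,50,0]]' --turn '[[0,0,0],[0,0,0],[0,0,0],[0,0,0],[0,0,0],[0,0,0],[0,0,0],[0,0,0],[0,0,0],[0,0,0]]' --gripper '[0.5,0.5,0.5,0.5,0.5,0.5,0.5,0.5,0.5,0.5]'

```text
t: 6.45
eef_pos: [0.4872, 0.1054, 0.0226]
tool_rot: [0.665, 0.239, 0.664, 0.244]
contact_force: [0.1, -1.9, -0.8]
gripper_width: 0.502
```

drive_tool --slide '[[0,5,0],[0,10,0],[0,15,0],[0,20,0],[0,25,0],[0,30,0],[0,35,0],[0,40,0],[0,45,0],[0,50,0]]' --turn '[[0,0,0],[0,0,0],[0,0,0],[0,0,0],[0,0,0],[0,0,0],[0,0,0],[0,0,0],[0,0,0],[0,0,0]]' --gripper '[0.5,0.5,0.5,0.5,0.5,0.5,0.5,0.5,0.5,0.5]'

```text
t: 7.45
eef_pos: [0.4872, 0.1558, 0.0226]
tool_rot: [0.665, 0.239, 0.664, 0.244]
contact_force: [-0.3, -1.7, 0.4]
gripper_width: 0.501
```

```bash
python3 - <<'E'
from h import *
plan([.486,.195,.022],down([1,0,0],[1,0,0],.7)); print(np.round(bot.get_obs()['q'],2))
c=grab('top','t4'); c=grab('side','s4'); 
s=cv2.imread('pics/s4.png');cv2.imwrite('pics/s4c.png',cv2.resize(s[150:370,80:300],None,fx=2.6,fy=2.6))
E
```

```text
t 7.45 pos [0.4872 0.1558 0.0226] F [-0.3 -1.7  0.4] grip 0.501
slide [-1.2 39.2 -0.6] turn [ 0.0032  0.0042 -0.0051]
[ 0.52  0.75 -0.66  2.11 -0.61  0.47  0.57]
```

View pics/s4c.png

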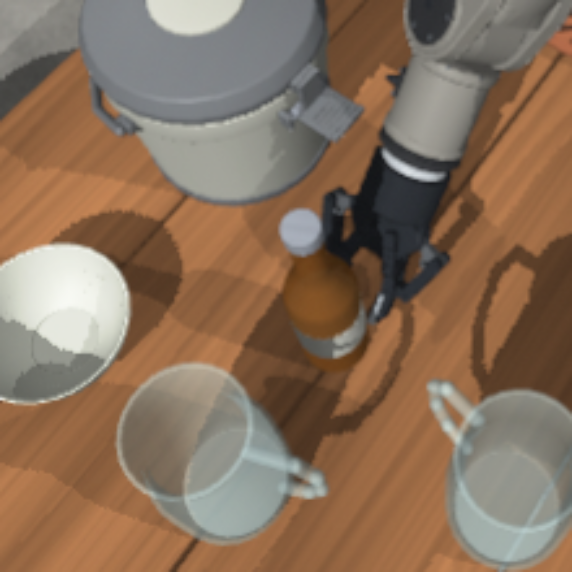

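View pics/t4.png

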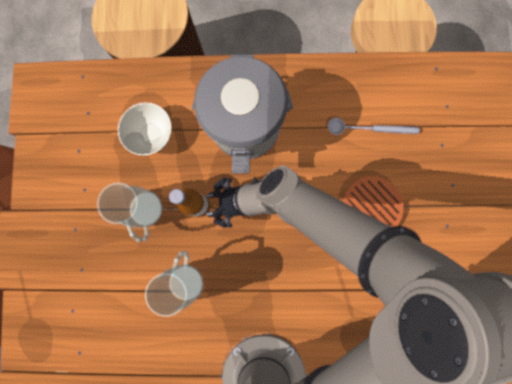

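```bash
python3 - <<'E'
from h import *
s=ld('s4');c=ld('t4')
print(onz(s,80+302/2.6,150+231/2.6,.272),onz(c,178,196,.272))
E
```

```text
[0.48312091 0.1895516  0.272     ] [0.48730684 0.18239945 0.272     ]
```

drive_tool --slide '[[0,5,0],[0,10,0],[0,15,0],[0,20,0],[0,25,0],[0,30,0],[0,35,0],[0,38,0],[0,40,0],[0,41,0]]' --turn '[[0,0,0],[0,0,0],[0,0,0],[0,0,0],[0,0,0],[0,0,0],[0,0,0],[0,0,0],[0,0,0],[0,0,0]]' --gripper '[0.5,0.5,0.5,0.5,0.5,0.5,0.5,0.5,0.5,0.5]'

```text
t: 8.55
eef_pos: [0.4869, 0.1977, 0.0229]
tool_rot: [0.665, 0.239, 0.664, 0.244]
contact_force: [-0.1, -1.7, -0.6]
gripper_width: 0.501
```

drive_tool --slide '[[0,-4,0],[0,-8,0],[0,-16,0],[0,-24,0],[0,-34,0],[0,-44,0],[0,-54,0],[0,-64,0],[0,-74,0],[0,-80,0]]' --turn '[[0,0,0],[0,0,0],[0,0,0],[0,0,0],[0,0,0],[0,0,0],[0,0,0],[0,0,0],[0,0,0],[0,0,0]]' --gripper '[0.5,0.5,0.5,0.5,0.5,0.5,0.5,0.5,0.5,0.5]'

```text
t: 9.55
eef_pos: [0.4871, 0.1163, 0.0228]
tool_rot: [0.665, 0.239, 0.664, 0.244]
contact_force: [-0.1, 1.4, -0.1]
gripper_width: 0.499
```

```bash
python3 - <<'E'
from h import *
plan([.486,.195,.022],down([1,0,0],[1,0,0],.7)); print(np.round(bot.get_obs()['q'],2))
c=grab('top','t5'); c=grab('side','s5'); 
s=cv2.imread('pics/s5.png');t=cv2.imread('pics/t5.png')
cv2.imwrite('pics/c5.png',np.hstack([cv2.resize(s[170:350,110:260],None,fx=3,fy=3),cv2.resize(t[160:260,90:190],(348,348)).repeat(1,0) if 0 else cv2.copyMakeBorder(cv2.resize(t[160:260,90:190],(350,350)),0,190,0,0,0)]))
E
```

```text
t 9.55 pos [0.4871 0.1163 0.0228] F [-0.1  1.4 -0.1] grip 0.499
slide [-1.1 78.7 -0.8] turn [ 0.0029  0.0043 -0.0054]
[ 0.57  0.75 -0.64  2.1  -0.58  0.53  0.6 ]
```

View pics/c5.png

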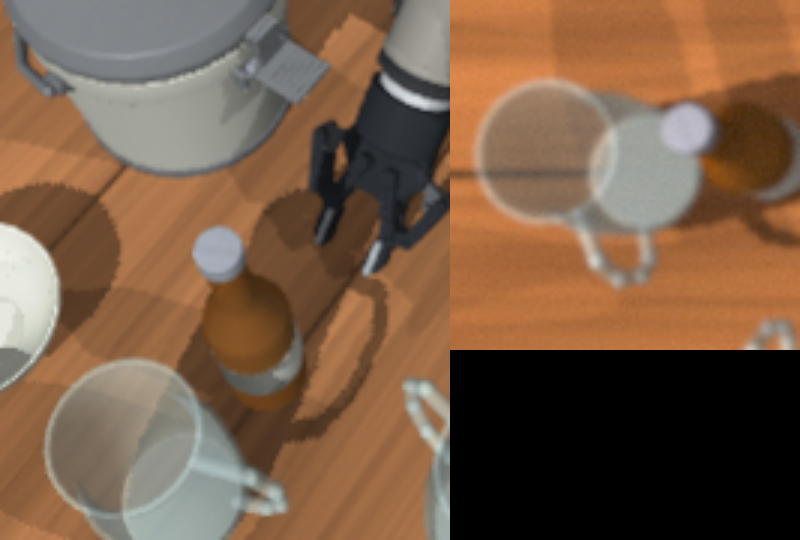

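```bash
python3 - <<'E'
from h import *
s=ld('s5');c=ld('t5')
print('cap',onz(s,110+219/3,170+250/3,.272),onz(c,90+(689-450)/3.5,160+128/3.5,.272))
print('pit',onz(c,90+(547-450)/3.5,160+151/3.5,.21),onz(s,110+124/3,170+439/3,.21))
R=down([1,0,0],[0,1,0],-.35); print(R.round(2))
plan([.5,.052,.26],R)
E
```

```text
cap [0.48494341 0.22720846 0.272     ] [0.48653459 0.22641483 0.272     ]
pit [0.47857355 0.34440498 0.21      ] [0.47692485 0.34575611 0.21      ]
[[ 0.34  0.    0.94]
 [ 0.    1.    0.  ]
 [-0.94  0.    0.34]]
t 9.65 pos [0.4872 0.1165 0.0227] F [ 0.5 -0.2  0.3] grip 0.502
slide [ 12.8 -64.5 237.3] turn [-0.6885 -0.3333 -0.1281]
```

drive_tool --slide '[[-20,-15,5],[-40,-30,20],[-50,-45,50],[-50,-60,90],[-50,-65,130],[-50,-65,170],[-50,-65,210],[-50,-65,240],[-50,-65,240],[-50,-65,240]]' --turn '[[0,0,0],[0,0,0],[0,0,0],[-0.1,-0.05,-0.02],[-0.2,-0.1,-0.04],[-0.3,-0.15,-0.06],[-0.4,-0.2,-0.08],[-0.5,-0.25,-0.1],[-0.6,-0.29,-0.12],[-0.69,-0.33,-0.13]]' --gripper '[0.5,0.5,0.5,0,0,0,0,0,0,0]'

```text
t: 10.65
eef_pos: [0.4376, 0.0527, 0.2646]
tool_rot: [0.821, -0.002, 0.572, -0.002]
contact_force: [-0.5, -0.5, -0.5]
gripper_width: 0.002
```

```bash
python3 - <<'E'
from h import *
plan([.576,.052,.19],down([1,0,0],[0,1,0],-.35)); print(np.round(bot.get_obs()['q'],2))
c=grab('side','s6'); c=grab('wrist','w6')
E
```

```text
t 10.65 pos [0.4376 0.0527 0.2646] F [-0.5 -0.5 -0.5] grip 0.002
slide [138.4  -0.7 -74.6] turn [0.0059 0.0039 0.0016]
[ 0.54 -0.12 -0.8   2.23  0.01  0.65 -0.28]
```

View pics/s6.png

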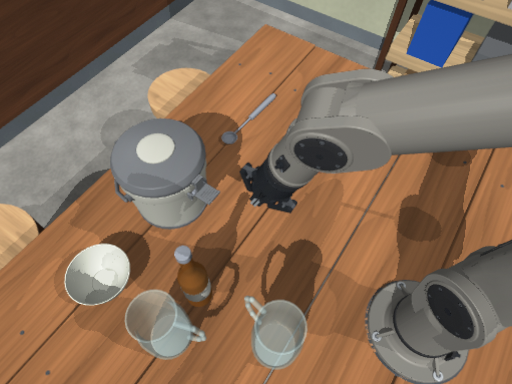

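View pics/w6.png

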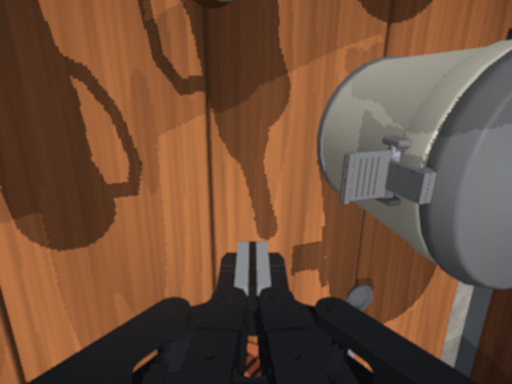

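drive_tool --slide '[[20,0,0],[45,0,0],[70,0,-10],[95,0,-20],[115,0,-35],[130,0,-50],[139,0,-60],[139,0,-68],[139,0,-70],[139,0,-70]]' --turn '[[0,-0.08,0],[0,-0.15,0],[0,-0.15,0],[0,-0.15,0],[0,-0.15,0],[0,-0.15,0],[0,-0.15,0],[0,-0.15,0],[0,-0.15,0],[0,-0.15,0]]' --gripper '[0,0,0,0,0,0,0,0,0,0]'

```text
t: 11.75
eef_pos: [0.5745, 0.0536, 0.1919]
tool_rot: [0.859, -0.003, 0.512, -0.0]
contact_force: [-0.3, -0.5, 0.3]
gripper_width: -0.0
```

```bash
python3 - <<'E'
from h import *
plan([.577,.052,.175],down([1,0,0],[0,1,0],-.5)); print(np.round(bot.get_obs()['q'],2))
c=grab('side','s7'); c=grab('wrist','w7')
s=cv2.imread('pics/s7.png');cv2.imwrite('pics/s7c.png',cv2.resize(s[100:300,100:300],None,fx=2.9,fy=2.9))
E
```

```text
t 11.75 pos [0.5745 0.0536 0.1919] F [-0.3 -0.5  0.3] grip -0.0
slide [  2.5  -1.6 -16.9] turn [ 0.005  -0.0036 -0.0022]
[ 0.43  0.25 -0.79  2.17  0.85  0.44 -1.01]
```

View pics/s7c.png

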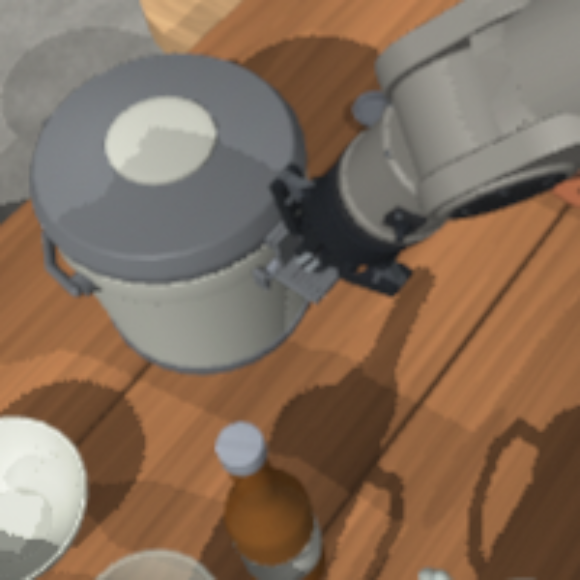

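View pics/w7.png

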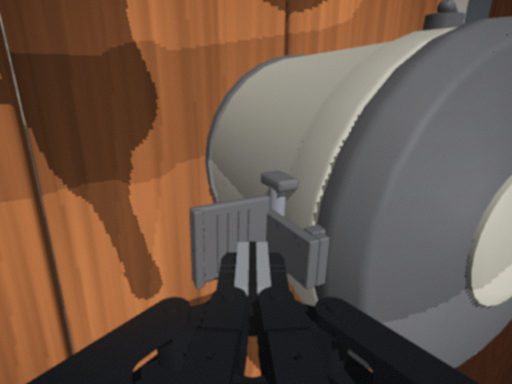

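```bash
python3 - <<'E'
from h import *
s=ld('s7'); 
def ony(c,u,v,y): o,d=ray(c,u,v); return o+d*(y-o[1])/d[1]
f=lambda u,v:ony(s,100+u/2.9,100+v/2.9,.0536)
R=rot(bot.get_obs()).as_matrix();p=np.array(bot.get_obs()['eef_pos'])
for q in [(280,188),(300,172),(310,260),(405,272),(392,292)]:
    X=f(*q);print(q,X.round(3),'tool',((X-p)@R).round(3))
E
```

```text
(280, 188) [0.59  0.054 0.279] tool [-0.069 -0.001  0.054]
(300, 172) [0.565 0.054 0.317] tool [-0.114 -0.001  0.051]
(310, 260) [0.572 0.054 0.193] tool [-0.001 -0.    -0.002]
(405, 272) [0.476 0.054 0.263] tool [-0.109 -0.    -0.054]
(392, 292) [0.489 0.054 0.222] tool [-0.066 -0.    -0.062]
```

drive_tool --slide '[[-1,-1,-2],[-1,-1,-6],[-1,-1,-10],[-1,-1,-13],[-1,-1,-15],[-1,-1,-17],[-1,-1,-17]]' --turn '[[0,-0.08,0],[0,-0.12,0],[0,-0.12,0],[0,-0.12,0],[0,-0.12,0],[0,-0.12,0],[0,-0.12,0]]' --gripper '[0,0,0,0,0,0,0]'

```text
t: 12.55
eef_pos: [0.5743, 0.0528, 0.1761]
tool_rot: [0.889, -0.003, 0.458, -0.001]
contact_force: [0.0, 0.6, 0.1]
gripper_width: -0.001
```

```bash
python3 - <<'E'
from h import *
plan([.573,.052,.165],down([1,0,0],[0,1,0],-.62)); print(np.round(bot.get_obs()['q'],2))
c=grab('wrist','w8')
E
```

```text
t 12.55 pos [0.5743 0.0528 0.1761] F [0.  0.6 0.1] grip -0.001
slide [ -1.3  -0.8 -11.1] turn [ 0.0051 -0.0012 -0.0013]
[ 0.26  0.24 -0.62  2.28  1.39  0.32 -1.58]
```

View pics/w8.png

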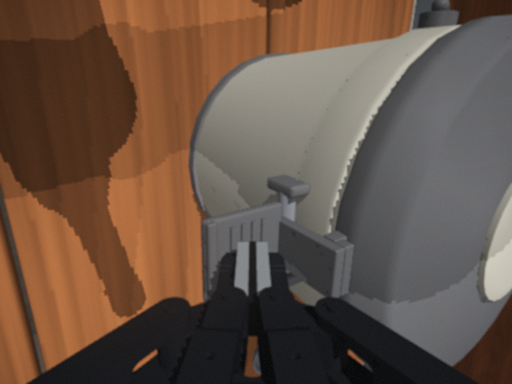

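drive_tool --slide '[[0,0,-2],[0,0,-4],[0,0,-6],[0,0,-8],[0,0,-10]]' --turn '[[0,0,0],[0,0,0],[0,0,0],[0,0,0],[0,0,0]]' --gripper '[0,0,0,0,0]'

```text
t: 13.1
eef_pos: [0.5741, 0.0528, 0.1661]
tool_rot: [0.889, -0.003, 0.458, -0.001]
contact_force: [-4.9, -0.3, 5.7]
gripper_width: 0.003
```

```bash
python3 - <<'E'
from h import *
print(bot.get_obs()['contact_force'])
c=grab('wrist','w9');c=grab('side','s9')
w=cv2.imread('pics/w9.png');s=cv2.imread('pics/s9.png')
cv2.imwrite('pics/c9.png',np.hstack([cv2.resize(w[150:350,160:360],(390,390)),cv2.resize(s[120:220,160:260],(390,390))]))
E
```

```text
[-4.91622987 -0.29400782  5.65670573]
```

View pics/c9.png

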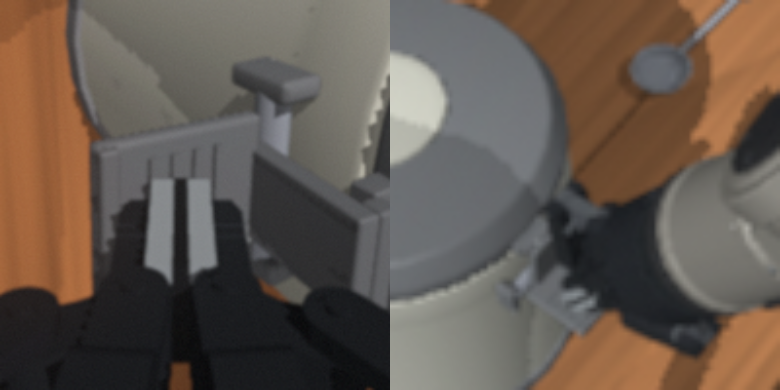

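drive_tool --slide '[[0,0,-2],[0,0,-4]]' --turn '[[0,0,0],[0,0,0]]' --gripper '[0,0]'

```text
t: 13.4
eef_pos: [0.5742, 0.0528, 0.162]
tool_rot: [0.889, -0.003, 0.458, -0.001]
contact_force: [-3.0, -0.5, 4.9]
gripper_width: -0.0
```

```bash
python3 - <<'E'
from h import *
c=grab('wrist','w10');c=grab('side','s10')
w=cv2.imread('pics/w10.png');s=cv2.imread('pics/s10.png')
cv2.imwrite('pics/c10.png',np.hstack([cv2.resize(w[150:350,160:360],(390,390)),cv2.resize(s[100:220,110:230],(390,390))]))
E
```

```text
(no output)
```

View pics/c10.png

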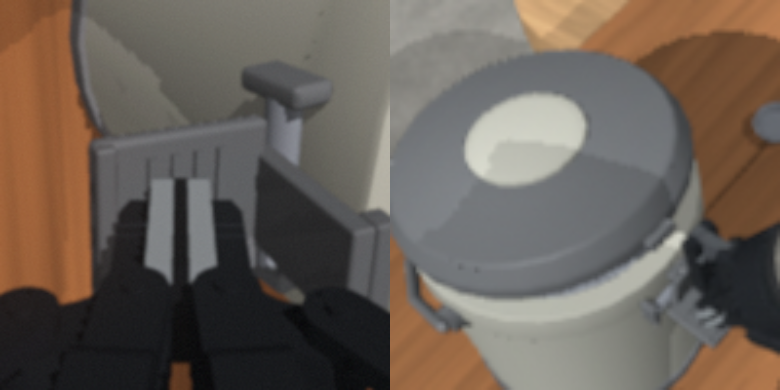

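drive_tool --slide '[[0,0,0],[0,0,0],[0,0,0],[0,0,0],[0,0,5],[-3,0,15],[-20,0,30],[-50,0,50],[-90,0,70],[-120,0,90]]' --turn '[[0,0,0],[0,0,0],[0,0,0],[0,0,0],[0,0,0],[0,0,0],[0,0,0],[0,0,0],[0,0,0],[0,0,0]]' --gripper '[0,0,0,0,0,0,0,0,0,0]'

```text
t: 14.5
eef_pos: [0.4752, 0.0503, 0.2383]
tool_rot: [0.888, -0.005, 0.46, -0.004]
contact_force: [1.0, -0.2, -1.1]
gripper_width: -0.002
```

drive_tool --slide '[[-20,-20,0],[-20,-50,0],[-20,-90,0],[-20,-120,0],[-20,-120,0],[-20,-120,0],[-20,-120,0],[-20,-120,0],[-20,-120,0],[-20,-120,0]]' --turn '[[0,0,0],[0,0,0],[0,0,0],[0,0,0],[0,0,0],[0,0,0],[0,0,0],[0,0,0],[0,0,0],[0,0,0]]' --gripper '[0,0,0,0,0,0,0,0,0,0]'

```text
t: 15.5
eef_pos: [0.4553, -0.0689, 0.2382]
tool_rot: [0.888, -0.005, 0.46, -0.003]
contact_force: [-0.7, -0.2, 0.1]
gripper_width: -0.001
```

drive_tool --slide '[[0,0,0],[0,0,0],[0,0,0],[0,0,0],[0,0,0],[0,0,0],[0,0,0],[0,0,0],[0,0,0],[0,0,0]]' --turn '[[0,0,0],[0,0,0],[0,0,0],[0,0,0],[0,0,0],[0,0,0],[0,0,0],[0,0,0],[0,0,0],[0,0,0]]' --gripper '[0,0,0,0,0,0,0,0,0,0]'

```text
t: 16.5
eef_pos: [0.4553, -0.0689, 0.2382]
tool_rot: [0.888, -0.005, 0.46, -0.003]
contact_force: [0.4, -0.4, -0.4]
gripper_width: 0.004
```

```bash
python3 - <<'E'
from h import *
c=grab('top','t11');s=grab('side','s11');print(bot.get_obs()['contact_force'])
E
```

```text
[ 0.37618104 -0.10382066 -0.25235716]
```

View pics/s11.png

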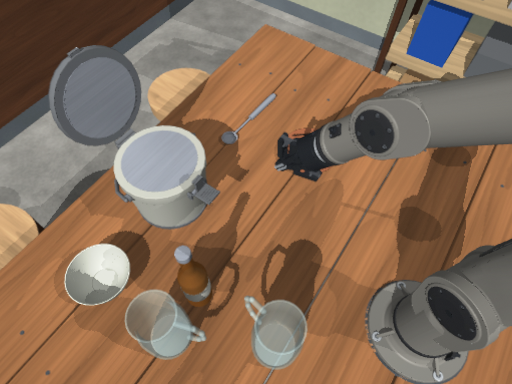

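View pics/t11.png

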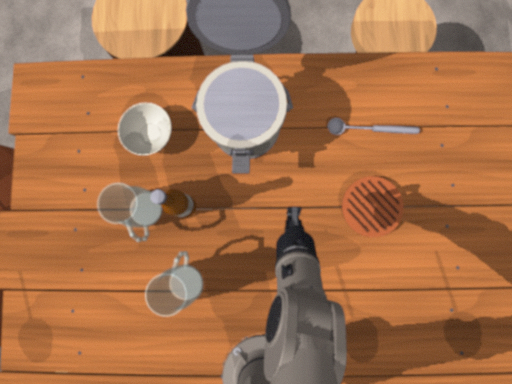

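drive_tool --slide '[[0,0,0],[0,0,0],[0,0,0],[0,0,0],[0,0,0],[0,0,0],[0,0,0],[0,0,0],[0,0,0],[0,0,0]]' --turn '[[0,0,0],[0,0,0],[0,0,0],[0,0,0],[0,0,0],[0,0,0],[0,0,0],[0,0,0],[0,0,0],[0,0,0]]' --gripper '[0,0,0,0,0,0,0,0,0,0]'

```text
t: 17.6
eef_pos: [0.4553, -0.0689, 0.2382]
tool_rot: [0.888, -0.005, 0.46, -0.003]
contact_force: [-0.0, 0.3, -0.6]
gripper_width: 0.005
```

```bash
python3 - <<'E'
from h import *
a=ld('s11')['color'].astype(int);s=grab('side','s12');d=abs(s['color'].astype(int)-a).max(2)
print('changed px vs 1 s ago',(d>40).sum()); a0=ld('side0')['color'].astype(int)
d=abs(s['color'].astype(int)-a0).max(2)>40
for n,(x,y,w,h) in dict(bowl=(65,243,65,60),pitch=(125,290,60,68),grill=(282,128,56,44),spoon=(222,95,54,48)).items(): print(n,d[y:y+h,x:x+w].sum())
print('lid edge proj at x~.87,z.42',proj(s,[.89,.05,.42]))
bot.hand_in()
E
```

```text
changed px vs 1 s ago 0
bowl 0
pitch 0
grill 2078
spoon 222
lid edge proj at x~.87,z.42 [[75.24633727 57.14965264]]
the job is handed in; nothing more can be done
```

The bottle now stands beside the left-hand pitcher, the bucket lid is fully open, and I handed the job in at about 18 s. No verdict came back.

I pushed the bottle about 175 mm along the planks with half-open fingertips tilted forward, 20 to 30 mm above the planks. Then I pressed the latch pad straight down with the closed fingertips, using about 5 to 6 N vertically. The lid sprang open and I took the hand away.

What the last checks showed:
- **Bottle and pitcher:** the bottle is upright, with the axes about 118 mm apart, which leaves a gap of about 29 mm. I measured this in two views just before pressing the latch.
- **Lid:** it looks fully open, and nothing in the side picture changed over the last second. I did not measure the lid angle or the latch joint itself.
- **Bowl and pitcher:** the side picture is unchanged from the start, so they have not moved.
- **Grill plate and spoon:** the same comparison failed for these (2078 and 222 changed pixels). I put this down to the arm and its shadow in the side view. In the top view both stand at their original pixel positions by eye.
- **Hand:** clear of everything, with the contact force near zero.

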